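# Check the inner door of the window pass box, then crank its outer door open

## Robot

A 7-joint arm with a two-finger parallel gripper is mounted at the origin on the work surface. World frame = base frame: x ahead of the robot, y to its left, z up, the work surface at z = 0. Lengths are in m, angles in rad, forces in N, time in s.
With the tool pointing down it reaches from about 0.4 to 0.85 m from the base axis. Payload 4.5 kg.
Tool frame: the origin (TCP) lies midway between the tips of the shut fingers; the grasp point (between the pads) lies 19 mm behind it; z points along the fingers, y is the line along which they close (so a half turn about z gives the same grasp; the last joint's range is limited). The gripper opens to 88 mm and grips with 3 to 60 N. Pads are 18 mm wide; open, the fingers measure 123 mm over their backs; the gripper's body (75 mm by 187 mm) begins 45 mm behind the grasp point.
Start: joints at [1.267, 0.689, -0.195, 1.565, 0.157, 0.902, -0.215], TCP at [0.207, -0.59, 0.239] pointing down, gripper open.
Joint ranges: [-3.01, 3.01], [-0.46, 2.08], [-1.47, 1.51], [0.13, 2.56], [-1, 4.14], [0.04, 2.09], [-2.66, 2.66]. Speed limits (rad/s): [2.57, 2.57, 3.14, 3.14, 3.14, 3.14, 3.14].

## Interface

Orientations are given as a unit quaternion [x, y, z, w].
In Python, from plant import r gives the robot as it stands. The module is installed in compiled form; this text tells all that it offers.
- The arm moves only by the tool step_arm, never from a script. Its argument "series" is a list of rows, each a list of 7 numbers: the shift along the world's x, y, z in mm, then the turn, a rotation vector about the world's x, y, z in rad, then the closure, from 0 (fully open) to 1 (shut). A call has 1 to 20 rows; each row shifts and turns the commanded pose from where the row before left it; what a row does not reach is not made up. A row lasts 1/10 s, in which the tool goes at most 50 mm and 8.59 degrees, less where a joint would pass 70% of its speed; a pose out of reach is approached as far as the arm can. A call is refused whole if a number of a shift passes 50 or a number of a turn 0.15, either way. A call with a gripper value outside its range is refused whole. The fingers move at their own pace and stop on an object; "force" is the grip in N (left out, the last holds). Time passes only in rows, so rows that do not move let the fingers close. It gives the time, the measured TCP pose, the force, the opening and the grip force at its end, in the units of the state.
- r.get_state(): the state, without advancing time (a new reading comes with each control period).
- r.snapshot(name): name is "side" or "top" or "wrist"; returns (picture, depth): 480x640x3 uint8, blue, green, red; 480x640 float32, m along the optical axis (not along the pixel's ray), 0 where there is no reading.
- r.get_calibration(name): a dict with "intrinsics" (3x3 intrinsics, pixels), "dist_coeffs" ([k1, k2, p1, p2, k3] as OpenCV has them; the pictures are not rectified), "pose" (4x4, takes a point from camera to world coordinates). Camera axes: x right, y up, looking along -z (the intrinsics and any distortion apply to the point x, -y, -z); pixel columns grow to the right and rows downward; lengths in m; the calibration is good to about 2 mm. A picture is of the moment at which its call begins: read the wrist's pose just before it. get_calibration takes no time and is no camera call; for the wrist camera it gives the pose at the moment of the call.
- r.finish_job(): hands the job in; it is judged then, once.
The state is a dict: "clock": time; "q": joint angles; "qd": joint speeds; "joint_torque": joint torques, N m; "tool_pos": TCP position; "eef_rot": TCP orientation; "contact_force": force on the tool from outside, world axes, zero at the start; "moment": the same for the moment, N m; "opening": opening from 0.0 (shut) to 1.0 (fully open); "finger_force": force on a finger pad.
Only numpy, scipy, OpenCV 4.12 (cv2) and the standard library are available. Lean on these libraries where they do the work, as an engineer would, in place of code of your own. Each camera call takes 0.05 s, during which the arm holds its last target. There are 200 camera calls.

## Task

A squeegee head is waiting in the pass box to be collected from the window well, so its outer door has to be cranked open, but only once you have felt that the inner door is really shut. First push the blue pad on the inner door away from you until the door is home and you feel the pad give under a firm but gentle push (about 12 N; never bottom it out), keep that up for about half a second, and let go. Then turn the small crank on the roof anticlockwise until the outer door stands fully open; leave the inner door shut and all the other cleaning things where they are.

Things in the scene. Friction and masses are not known exactly. Their poses are not given: they have to be found in the camera images.
- pass_box: Box fixed to the sill, 220 (its x) by 200 (y) by 140 mm high, white sides, clear flat roof, squeegee head inside; origin at the centre of its underside; its +x points from the inner door (near the robot) to the outer door. The space in front of the inner door is free for fingers; only the crank stands above the roof, its knob at least 40 mm behind the inner door.
- inner_door (a joint): Grey inner door on the box's near (-x) face, 184 wide, 120 mm high, upright hinge at box +y; 0 = shut, grows (rad) as it swings towards the robot; starts from shut to 0.2 ajar. About 1.6 N at the pad moves it; it stays where left. Its seal is worn by an unknown amount: shut, the door's face lies 0 to 10 mm inside the box's near edge, so where it comes home must be felt.
- push_pad: Blue sprung pad on the inner door, 70 wide, 30 high, 137 mm from the hinge; origin at the centre of its front face, 24 mm out from the door, 116 mm above the sill; x axis points into the door (along box x when shut). Gives 1 mm per 6 N, bottoms at 4 mm (24 N); an ajar door shuts before it gives. 6 N or more with the door home for 0.4 s counts as the check; over 22 N is too hard.
- crank_axis (a point): Point on the upright axis of the crank on the roof, at the height of the middle of the knob (190 mm above the sill).
- crank_knob (a point): Middle of the crank's upright black knob, 16 mm in diameter, 40 mm tall (170 to 210 mm above the sill), 55 mm from the axis. Below it is the crank's flat arm (160 mm to 170 mm), below that the roof at 140 mm. At the start the crank points roughly to the box's -y side (off by up to 0.6 rad).
- crank (a joint): Crank turn, 0 at the start, grows anticlockwise seen from above to its stop at 2.0 rad; about 2 N at the knob turns it, and it stays where it is left. It can be pushed round with closed fingers behind the knob.
- outer_door (a joint): Green outer door on the box's far (+x) face, geared to the crank at 0.6 rad per rad; 0 = shut, 1.2 rad = fully open. It swings out away from the robot about an upright hinge on its right (box -y) edge.
- pole: Bystander: telescoping aluminium pole, 600 mm long, 36 mm high, lying on the sill at the right; origin under its middle.
- caddy: Bystander: white bucket caddy, 200 by 260 by 150 mm with a handle to 205 mm, at the left; origin under its centre.
- spray_bottle: Bystander: amber glass spray bottle with steel trigger, 72 mm across, 216 mm tall, at the right; origin under its centre.
- squeegee: Bystander: spare squeegee head, 200 by 80 by 24 mm, at the right; origin under its blade.
- scraper: Bystander: flat scraper lying at the left; origin under its middle.
- brush: Bystander: hand brush lying at the right; origin under its middle.

How it is judged:
On the way, in this order (a step that is already met when the one before it is completed fails the run):
1. the inner door, home, is felt shut: at least 6 N of finger push on its blue pad (contact force between the fingers and push_pad above 6 N and value of joint inner_door below 0.02 rad), for 0.4 s.
2. the outer door begins to open, the hand off the pad (value of joint outer_door above 0.08 rad and contact force between anything else and push_pad below 0.5 N), for 0.02 s.
3. the outer door stands fully open (value of joint outer_door above 1.08 rad), for 0.1 s.
At the end, for the whole second after the job is handed in: The outer door stands fully open (over 1.08 of 1.2 rad) and still, and the inner door is shut (under 0.03 rad) (value of joint outer_door above 1.08 rad and value of joint inner_door below 0.03 rad and velocity of joint outer_door between -0.05 and 0.05 rad/s); the robot touches nothing.
It fails at once if the outer door was opened with the inner door ajar (value of joint outer_door above 0.08 rad and value of joint inner_door above 0.03 rad).
It fails at once if the pad was pushed too hard (over 22 N) (contact force between anything else and push_pad above 22 N).
It fails at once if a bystander was moved more than 30 mm (distance of any of pole, caddy, spray_bottle, squeegee, scraper, brush from where it was at the start of the episode above 0.03 m).
It also fails if it takes over 58 s, if anything falls off the work surface, if the arm or the gripper's body presses on something with over 40 N, if the wrist force passes 120 N, or if a joint passes its speed limit or range.

## Working session

There is one attempt and no reset: what is moved stays moved. The work goes in short steps, Python scripts to look and compute and a tool call to move; the robot and the scene stay as the last step left them, time stands still between calls to the robot, and variables do not carry over. Pictures are saved under pics/ and viewed, at most 10 in all, crops included, and the job is handed in when it is done.

Besides the shell and the picture viewer there is one more tool, called after "Emit:" by a JSON object that holds its "fn" and its "kwargs". step_arm: Moves the arm, as the interface text tells. Its arguments: {"type":"object","properties":{"series":{"type":"array"},"force":{"type":"number"}},"required":["series"]}

```bash
mkdir -p pics
cat > h.py <<'E'
import numpy as np, cv2
from plant import r
def pts(name,dep,C):
    K=np.array(C["intrinsics"]);d=np.array(C["dist_coeffs"],float);P=np.array(C["pose"])
    v,u=np.mgrid[0:480,0:640]
    n=cv2.undistortPoints(np.stack([u,v],-1).reshape(-1,1,2).astype(np.float64),K,d).reshape(480,640,2)
    c=np.stack([n[...,0]*dep,-n[...,1]*dep,-dep],-1)
    return c@P[:3,:3].T+P[:3,3]
def snap(name):
    C=r.get_calibration(name);im,dp=r.snapshot(name)
    return im,dp,pts(name,dp,C),C
def ray(u,v,C,z):
    K=np.array(C["intrinsics"]);d=np.array(C["dist_coeffs"],float);P=np.array(C["pose"])
    n=cv2.undistortPoints(np.array([[[u,v]]],float),K,d).ravel()
    w=P[:3,:3]@np.array([n[0],-n[1],-1]);o=P[:3,3]
    return o+w*(z-o[2])/w[2]
E
python3 - <<'E'
from h import *
for n in("top","side"):
    im,dp,p,C=snap(n);cv2.imwrite(f"pics/{n}0.png",im);np.savez(f"{n}0.npz",im=im,dp=dp,p=p)
    print(n,np.round(C["pose"],3).tolist())
s=r.get_state();print(s["clock"],s["tool_pos"],s["eef_rot"],s["contact_force"],s["opening"])
E
```

```text
top [[-0.014, 0.986, -0.166, 0.307], [-1.0, -0.014, -0.003, 0.024], [-0.005, 0.166, 0.986, 1.543], [0.0, 0.0, 0.0, 1.0]]
side [[-0.668, 0.581, -0.464, -0.24], [-0.744, -0.52, 0.42, 0.72], [0.003, 0.626, 0.78, 1.418], [0.0, 0.0, 0.0, 1.0]]
0.1 [ 0.20692961 -0.58916038  0.23800117] [ 9.85760081e-01  1.68155856e-01 -2.04123548e-04 -7.92924257e-04] [-0.12427066  0.28904231 -0.71459228] 0.9987014515717735
```

View pics/top0.png

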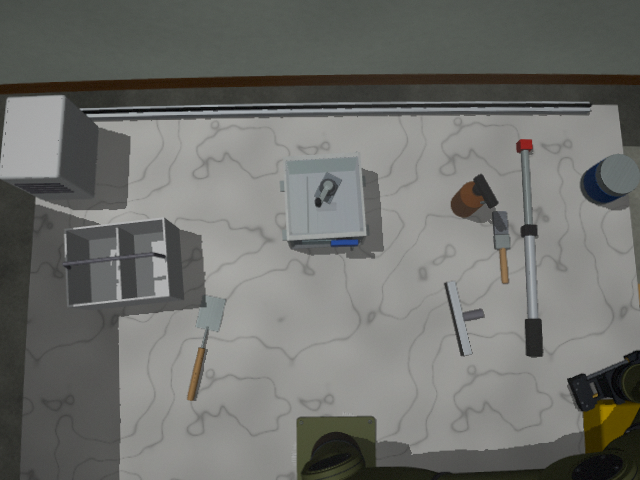

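View pics/side0.png

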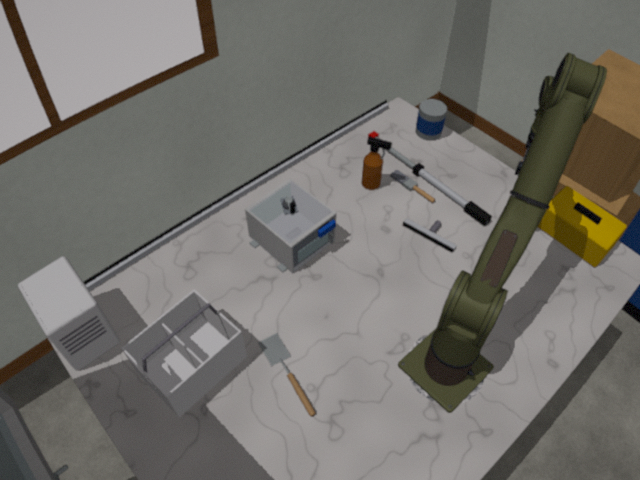

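The top view shows the box at about (285–367, 155–245), the blue pad at (344,242), the black knob at (318,202) and the crank hub near (328,186). The side view agrees, with the pad at (327,229) and the knob at (292,208).

Run:
```python
from h import *
for n,roi in(("top",(270,140,385,260)),("side",(240,175,345,275))):
    z=np.load(n+"0.npz");im,p=z["im"],z["p"];C=r.get_calibration(n)
    x0,y0,x1,y1=roi;R=np.zeros((480,640),bool);R[y0:y1,x0:x1]=1
    hsv=cv2.cvtColor(im,cv2.COLOR_BGR2HSV)
    b=R&(hsv[...,0]>100)&(hsv[...,0]<130)&(hsv[...,1]>150)
    q=p[b];print(n,"blue",b.sum(),np.argwhere(b).min(0),np.argwhere(b).max(0),np.round(np.percentile(q,[2,50,98],axis=0),3).tolist())
    t=b&(p[...,2]>.12)
    k=R&(im.max(2)<45)
    num,l,st,ce=cv2.connectedComponentsWithStats(k.astype(np.uint8))
    for i in range(1,num):
        if st[i,4]>8:print("blk",st[i],ce[i],np.round(np.median(p[l==i],0),3),ray(*ce[i],C,.21).round(3), ray(*ce[i],C,.19).round(3))
    top=R&(abs(p[...,2]-.14)<.006)
    ys,xs=np.where(top);rc=cv2.minAreaRect((p[top][:,:2]*1000).astype(np.float32));print("roof",top.sum(),rc)
    hi=R&(p[...,2]>.152)&(p[...,2]<.23)
    q=p[hi];print("hi",hi.sum(),np.round(q.min(0),3),np.round(q.max(0),3))
    ar=R&(p[...,2]>.155)&(p[...,2]<.178);print("arm",cv2.minAreaRect((p[ar][:,:2]*1000).astype(np.float32)))
    c=im[y0:y1,x0:x1];cv2.imwrite(f"pics/c_{n}.png",cv2.resize(c,None,fx=5,fy=5,interpolation=cv2.INTER_CUBIC))
a=cv2.imread("pics/c_top.png");b=cv2.imread("pics/c_side.png");
h=max(a.shape[0],b.shape[0]);f=lambda i:cv2.copyMakeBorder(i,0,h-i.shape[0],0,0,cv2.BORDER_CONSTANT)
m=np.hstack([f(a),f(b)]);cv2.imwrite("pics/c.png",cv2.resize(m,(800,int(h*800/m.shape[1]))));print(m.shape)
```

```text
top blue 135 [240 331] [245 357] [[0.537, -0.058, 0.124], [0.543, -0.026, 0.131], [0.549, 0.007, 0.136]]
blk [316 198   5   8  34] [318.02941176 201.97058824] [0.628 0.038 0.208] [0.628 0.038 0.21 ] [0.633 0.038 0.19 ]
blk [337 238  15   1  15] [344. 238.] [ 0.555 -0.026  0.122] [ 0.539 -0.023  0.21 ] [ 0.543 -0.024  0.19 ]
roof 5938 ((654.3735961914062, 23.932846069335938), (238.94454956054688, 200.40797424316406), 2.6861937046051025)
hi 315 [ 0.624 -0.008  0.152] [0.758 0.101 0.215]
arm ((665.5731811523438, 27.088327407836914), (41.523460388183594, 79.78280639648438), 46.47217559814453)
side blue 153 [211 292] [236 334] [[0.539, -0.054, 0.106], [0.544, -0.022, 0.127], [0.557, 0.009, 0.137]]
blk [240 175  22  13  37] [250.05405405 180.81081081] [ 0.953 -0.02   0.033] [0.801 0.076 0.21 ] [0.818 0.065 0.19 ]
blk [291 202   4  11  41] [292.46341463 207.12195122] [0.632 0.041 0.199] [0.623 0.048 0.21 ] [0.637 0.037 0.19 ]
roof 2886 ((657.016845703125, 23.77281951904297), (246.41029357910156, 206.99208068847656), 3.5243260860443115)
hi 148 [ 0.628 -0.008  0.152] [0.704 0.05  0.215]
arm ((669.3262939453125, 29.395198822021484), (41.967803955078125, 75.17621612548828), 46.524169921875)
(600, 1100, 3)
```

View pics/c.png

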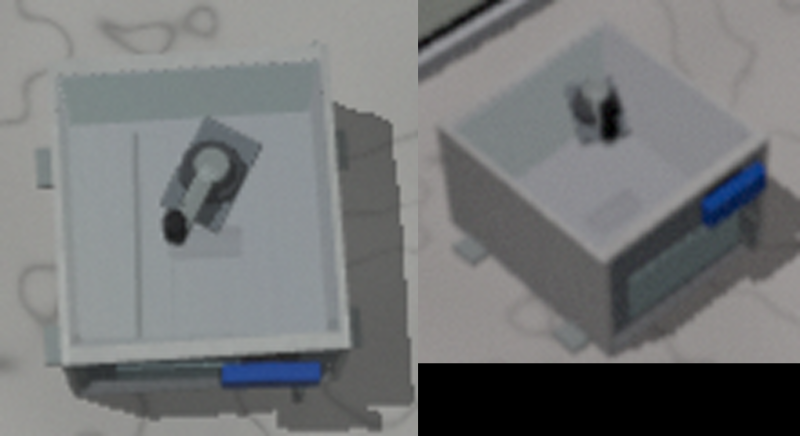

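The crop shows the black knob at (175,225), with a light arm running to a hub at (212,160). That points towards -x/+y, which doesn't match "roughly -y", so I'll check the heights.

Run:
```python
from h import *
z=np.load("top0.npz");p=z["p"];im=z["im"]
np.set_printoptions(linewidth=250)
print((p[172:210,308:346,2]*1000).astype(int))
for (u,v) in[(328,184),(324,194),(318,203),(318,199),(329,188),(322,190)]:print(u,v,p[v,u].round(3),im[v,u])
```

```text
[[141 133 140 ... 140 143 144]
 [140 141 139 ... 140 137 139]
 [139 138 139 ... 135 140 139]
 ...
 [137 141 139 ... 138 142 142]
 [135 134 141 ... 140 135 137]
 [137 141 142 ... 141 142 140]]
328 184 [0.682 0.013 0.174] [126 128 118]
324 194 [0.658 0.023 0.171] [123 125 116]
318 203 [0.626 0.038 0.207] [41 38 37]
318 199 [0.636 0.038 0.208] [41 41 38]
329 188 [0.672 0.011 0.173] [130 129 123]
322 190 [0.668 0.028 0.172] [91 91 86]
```

Run:
```python
from h import *
z=np.load("top0.npz");p=z["p"];im=z["im"]
for v in range(170,212):print(v,' '.join('%3d'%(1000*p[v,u,2]) for u in range(308,346)))
cv2.imwrite("pics/crank.png",cv2.resize(im[165:215,300:350],None,fx=11,fy=11,interpolation=cv2.INTER_CUBIC))
```

```text
170 138 134 139 138 139 143 136 140 144 140 132 143 137 141 139 140 138 138 136 138 143 142 137 137 144 141 137 141 140 141 143 143 136 140 134 133 137 141
171 142 139 141 137 143 143 141 139 143 140 138 138 142 138 140 140 137 142 144 134 140 144 139 141 143 140 139 138 140 135 141 141 143 138 143 134 140 138
172 141 133 140 134 141 139 135 140 141 139 137 138 140 141 144 139 141 143 146 132 134 141 134 137 137 142 139 134 133 142 145 142 143 137 134 140 143 144
173 140 141 139 133 141 142 141 140 135 136 140 142 137 141 142 139 137 144 144 150 139 144 136 136 139 137 139 137 138 143 137 141 135 139 142 140 137 139
174 139 138 139 137 139 141 143 139 138 137 132 136 136 142 134 140 136 144 146 145 1542 143 141 140 137 147 134 142 134 136 140 143 135 135 137 135 140 139
175 135 134 141 142 135 141 140 138 139 143 139 139 139 140 137 137 138 144 147 147 149 144 151 146 144 137 137 137 135 137 140 139 138 136 135 143 134 136
176 133 134 142 132 140 137 139 134 139 136 143 139 139 141 136 140 144 143 143 141 143 141 137 144 147 141 140 138 140 144 141 138 136 144 141 145 144 138
177 141
[... 4755 characters left out ...]
 136 140 143 142 136 142 137 141 136 145 143 142 141 142 141 136 138 142 142
208 135 134 141 135 142 144 143 142 138 143 139 137 135 142 140 137 136 137 140 145 134 139 139 141 136 138 139 143 139 139 141 137 137 140 144 140 135 137
209 137 141 142 146 138 138 145 140 140 138 134 142 147 140 144 137 143 135 142 137 142 143 137 137 140 143 138 140 130 134 134 138 146 139 134 141 142 140
210 142 145 139 138 139 136 134 141 134 140 140 135 140 141 140 141 140 141 140 135 136 139 140 137 140 137 143 138 137 135 138 141 136 136 135 139 137 140
211 143 133 140 139 138 139 142 140 136 134 141 141 140 138 137 140 141 138 139 139 139 143 137 133 138 140 140 134 138 140 140 136 140 135 137 141 140 139
```

View pics/crank.png

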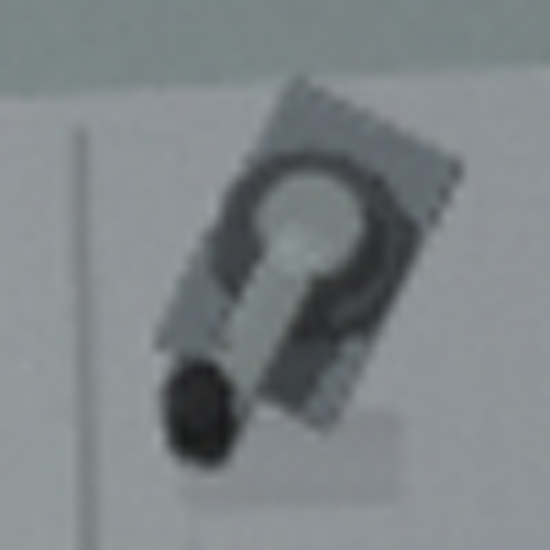

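The crank is clear now. The hub is at about (328,185), which is (0.680, 0.013). The knob is at (0.632, 0.038), about 152° in the world frame, so it points towards -x rather than -y. I'll trust the image and go to the pad first.

Emit:
{"fn": "step_arm", "kwargs": {"series": [[20,40,4,0,0,-0.02,1],[20,40,4,0,0,-0.02,1],[20,40,4,0,0,-0.02,1],[20,40,4,0,0,-0.02,1],[20,40,4,0,0,-0.02,1],[20,40,4,0,0,-0.02,1],[20,40,4,0,0,-0.02,1],[20,40,4,0,0,-0.02,1],[20,40,4,0,0,-0.02,1],[20,40,4,0,0,-0.02,1],[20,40,4,0,0,-0.02,1],[20,40,4,0,0,-0.02,1],[20,40,4,0,0,-0.02,1],[20,40,4,0,0,-0.02,1],[0,0,0,0,0,0,1]]}}

```text
clock: 1.6
tool_pos: [0.49, -0.0221, 0.2951]
eef_rot: [0.999, 0.034, 0.002, -0.002]
contact_force: [-1.1, -0.6, -0.4]
opening: 0.004
finger_force: 0.0
```

Run:
```python
from h import *
im,dp,p,C=snap("wrist");cv2.imwrite("pics/w1.png",im)
from scipy.spatial.transform import Rotation as R
s=r.get_state();print(s["clock"],s["tool_pos"],R.from_quat(s["eef_rot"]).as_matrix().round(3).tolist(),s["contact_force"],s["opening"])
print(np.round(C["pose"],3).tolist())
# box yaw from roof edge in the top picture: rows of roof vs the near edge
z=np.load("top0.npz");q=z["p"]
pt=lambda m:q[m]
R0=np.zeros((480,640),bool);R0[150:250,275:375]=1
m=R0&(abs(q[...,2]-.14)<.008);P=q[m]
for sgn,ax,nm in((-1,0,"near"),(1,1,"left"),(-1,1,"right"),(1,0,"far")):
    o=1-ax;b=np.arange(np.percentile(P[:,o],10),np.percentile(P[:,o],90),.008);e=[]
    for t in b:
        k=P[abs(P[:,o]-t)<.004]; e.append(np.percentile(sgn*k[:,ax],98)*sgn)
    print(nm,np.polyfit(b,e,1).round(3), np.round(np.median(e),3))
```

```text
1.65 [ 0.48820317 -0.02607721  0.29467367] [[0.998, 0.065, 0.001], [0.065, -0.998, 0.001], [0.001, -0.001, -1.0]] [ 0.1989524  -1.1380188  -1.12656772] 0.0003201243049286779
[[0.07, 0.961, 0.268, 0.56], [-0.998, 0.069, 0.016, -0.017], [-0.003, -0.268, 0.963, 0.442], [0.0, 0.0, 0.0, 1.0]]
near [-0.009  0.553] 0.554
left [0.048 0.089] 0.12
right [ 0.051 -0.105] -0.072
far [-0.046  0.769] 0.768
```

View pics/w1.png

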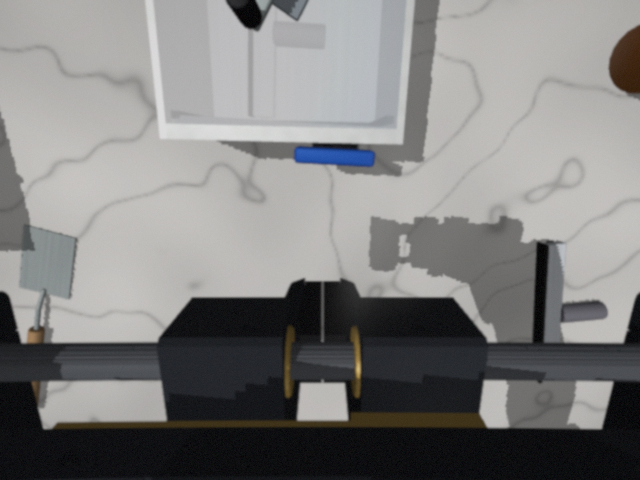

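The wrist view shows the pad at about (295–375, 146–165), the box's near edge at row ~133–142 and the knob base at (250,15). I'll measure the pad and edge from it.

Run:
```python
from h import *
im,dp,p,C=snap("wrist")
hsv=cv2.cvtColor(im,cv2.COLOR_BGR2HSV)
b=(hsv[...,0]>100)&(hsv[...,0]<130)&(hsv[...,1]>150);b[:100]=0;b[220:]=0
ys,xs=np.where(b);rows=[]
for u in range(xs.min()+5,xs.max()-4,5):
    v=ys[xs==u];a=ray(u,v.max()+.5,C,.131);rows.append(a)
rows=np.array(rows);f=np.polyfit(rows[:,1],rows[:,0],1);print("pad front edge x=",f, rows[[0,-1]].round(4).tolist(),"mid",rows.mean(0).round(4))
vm=int(ys.mean());print("ends y",ray(xs.min(),vm,C,.131),ray(xs.max()+1,vm,C,.131))
w=(im.min(2)>200);w[:100]=0;w[150:]=0
e=[]
for u in range(180,395,15):
    v=np.where(w[:,u])[0]
    if len(v):e.append(ray(u,v.max()+.5,C,.14))
e=np.array(e);print("edge",len(e),np.polyfit(e[:,1],e[:,0],1) if len(e) else 0)
g=im[120:165,230].astype(int).tolist();print(g[::3])
print(np.mean([r.get_state()["contact_force"] for _ in range(5)],0))
```

```text
pad front edge x= [-1.36458132e-04  5.41015243e-01] [[0.5407, 0.0011, 0.131], [0.5411, -0.055, 0.131]] mid [ 0.541  -0.0269  0.131 ]
ends y [0.54585174 0.005611   0.131     ] [ 0.5503128  -0.06182939  0.131     ]
edge 14 [-0.0622053   0.55855191]
[[184, 182, 181], [213, 215, 214], [217, 219, 217], [218, 219, 217], [218, 218, 217], [216, 218, 217], [145, 146, 146], [105, 106, 109], [113, 114, 115], [165, 168, 170], [176, 179, 181], [174, 177, 178], [178, 180, 181], [177, 180, 182], [175, 177, 179]]
[-0.76139552 -0.61540815 -0.17112323]
```

Emit:
{"fn": "step_arm", "kwargs": {"series": [[4,0,-38,0,0,0,1],[4,0,-38,0,0,0,1],[4,0,-38,0,0,0,1],[0,0,-38,0,0,0,1],[0,0,-36,0,0,0,1],[0,0,0,0,0,0,1],[8,0,0,0,0,0,1],[8,0,0,0,0,0,1],[0,0,0,0,0,0,1],[0,0,0,0,0,0,1],[0,0,0,0,0,0,1]]}}

```text
clock: 2.8
tool_pos: [0.5154, -0.0297, 0.1076]
eef_rot: [1.0, 0.029, 0.001, 0.0]
contact_force: [0.3, -0.0, -0.6]
opening: 0.004
finger_force: 0.0
```

Emit:
{"fn": "step_arm", "kwargs": {"series": [[3,0,0,0,0,0,1],[3,0,0,0,0,0,1],[3,0,0,0,0,0,1],[3,0,0,0,0,0,1],[3,0,0,0,0,0,1],[0,0,0,0,0,0,1],[0,0,0,0,0,0,1]]}}

```text
clock: 3.5
tool_pos: [0.5302, -0.0297, 0.1067]
eef_rot: [1.0, 0.029, -0.0, 0.0]
contact_force: [-0.7, 0.3, 0.2]
opening: 0.0
finger_force: 0.1
```

Emit:
{"fn": "step_arm", "kwargs": {"series": [[1,0,0,0,0,0,1],[1,0,0,0,0,0,1],[0,0,0,0,0,0,1]]}}

```text
clock: 3.8
tool_pos: [0.5319, -0.0299, 0.1067]
eef_rot: [1.0, 0.029, -0.0, 0.0]
contact_force: [-1.3, -0.8, -0.5]
opening: 0.009
finger_force: 0.7
```

Emit:
{"fn": "step_arm", "kwargs": {"series": [[1,0,0,0,0,0,1],[1,0,0,0,0,0,1],[0,0,0,0,0,0,1]]}}

```text
clock: 4.1
tool_pos: [0.5338, -0.03, 0.1067]
eef_rot: [1.0, 0.029, -0.0, 0.0]
contact_force: [-2.3, -1.4, 0.1]
opening: 0.006
finger_force: 1.1
```

Emit:
{"fn": "step_arm", "kwargs": {"series": [[1,0,0,0,0,0,1],[0,0,0,0,0,0,1]]}}

```text
clock: 4.3
tool_pos: [0.5342, -0.03, 0.1066]
eef_rot: [1.0, 0.029, -0.001, 0.0]
contact_force: [-3.5, -1.6, 1.7]
opening: 0.003
finger_force: 2.0
```

Emit:
{"fn": "step_arm", "kwargs": {"series": [[1,0,0,0,0,0,1],[0,0,0,0,0,0,1]]}}

```text
clock: 4.5
tool_pos: [0.5345, -0.03, 0.1066]
eef_rot: [1.0, 0.029, -0.002, 0.0]
contact_force: [-6.2, -2.1, 3.8]
opening: 0.005
finger_force: 2.9
```

Run:
```python
from h import *
s=r.get_state();print(s["contact_force"],s["moment"])
a=snap("side")[0];b=snap("top")[0];w,_,_,C=snap("wrist")
print(C["pose"][:3,3] if hasattr(C["pose"],'shape') else 0)
c1=cv2.resize(a[180:280,240:360],(480,400),interpolation=cv2.INTER_CUBIC);c2=cv2.resize(w[0:400],(320,200))
c3=cv2.resize(b[140:260,270:390],(320,320))[100:300]
cv2.imwrite("pics/c2.png",np.hstack([c1,np.vstack([c2,c3])]))
```

```text
[-6.24983399 -2.08768113  3.78645287] [-0.34375248  1.1071773  -0.03853077]
[ 0.60514637 -0.0254228   0.25264055]
```

View pics/c2.png

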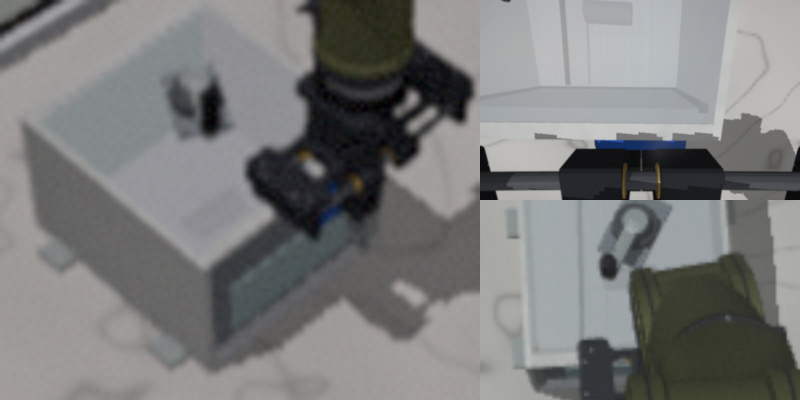

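The side and wrist views show the fingers flat against the blue pad and the gripper body clear of the crank. I'll compare the slope of the pad's rear edge with the box edge to see whether the door is home.

```bash
cat > edge.py <<'E'
from h import *
def m():
    im,dp,p,C=snap("wrist");hsv=cv2.cvtColor(im,cv2.COLOR_BGR2HSV)
    b=(hsv[...,0]>100)&(hsv[...,0]<130)&(hsv[...,1]>120);b[:150]=0
    n,l,st,_=cv2.connectedComponentsWithStats(b.astype(np.uint8));i=1+st[1:,4].argmax();b=l==i;print("blue",st[i])
    ys,xs=np.where(b);R=np.array([ray(u,ys[xs==u].min()-.5,C,.131) for u in range(xs.min()+6,xs.max()-5,4)])
    g=im.min(2).astype(int);e=[]
    for u in range(20,540,10):
        c=g[200:300,u];d=c[4:]-c[:-4];k=np.where(d<-35)[0]
        if len(k):e.append(ray(u,200+k[0]+2,C,.14))
    e=np.array(e);f=np.polyfit(e[:,1],e[:,0],1);ok=abs(np.polyval(f,e[:,1])-e[:,0])<.004;f2=np.polyfit(e[ok,1],e[ok,0],1)
    fp=np.polyfit(R[:,1],R[:,0],1);print("pad back",fp,"edge",f2,ok.sum(),"gap mid",np.polyval(f2,-.027)-np.polyval(fp,-.027))
    print(im[200:300:4,300].tolist())
m()
E
python3 edge.py
```

```text
blue [ 230  280  181   23 3155]
pad back [-0.0470528   0.55262627] edge [-0.10667442  0.55926503] 28 gap mid 0.008248542101358947
[[171, 167, 162], [169, 165, 162], [170, 166, 162], [169, 165, 162], [176, 172, 165], [179, 177, 171], [177, 175, 169], [178, 174, 170], [177, 173, 168], [176, 171, 165], [177, 173, 167], [174, 171, 166], [197, 197, 197], [196, 197, 195], [197, 200, 198], [197, 198, 197], [194, 197, 196], [140, 141, 141], [116, 115, 116], [115, 116, 115], [104, 77, 66], [96, 43, 15], [100, 47, 20], [99, 45, 19], [97, 42, 17]]
```

The pad's slope went from 0.00 to -0.047, which matches the box's yaw, so the door is home. Next I build up the push.

Emit:
{"fn": "step_arm", "kwargs": {"series": [[1,0,0,0,0,0,1],[0,0,0,0,0,0,1]]}}

```text
clock: 4.9
tool_pos: [0.5347, -0.03, 0.1066]
eef_rot: [1.0, 0.029, -0.002, 0.0]
contact_force: [-6.5, -1.7, 4.6]
opening: 0.007
finger_force: 3.6
```

Emit:
{"fn": "step_arm", "kwargs": {"series": [[1,0,0,0,0,0,1],[0,0,0,0,0,0,1],[0,0,0,0,0,0,1]]}}

```text
clock: 5.2
tool_pos: [0.535, -0.0301, 0.1066]
eef_rot: [1.0, 0.029, -0.003, 0.0]
contact_force: [-9.5, -1.7, 5.9]
opening: 0.008
finger_force: 4.2
```

Emit:
{"fn": "step_arm", "kwargs": {"series": [[0.8,0,0,0,0,0,1],[0,0,0,0,0,0,1],[0,0,0,0,0,0,1],[0,0,0,0,0,0,1]]}}

```text
clock: 5.6
tool_pos: [0.5352, -0.0301, 0.1066]
eef_rot: [1.0, 0.029, -0.004, 0.0]
contact_force: [-9.0, -2.2, 7.4]
opening: 0.006
finger_force: 4.8
```

Emit:
{"fn": "step_arm", "kwargs": {"series": [[0,0,0,0,0,0,1],[0,0,0,0,0,0,1],[0,0,0,0,0,0,1],[0,0,0,0,0,0,1]]}}

```text
clock: 6.0
tool_pos: [0.5352, -0.0301, 0.1065]
eef_rot: [1.0, 0.029, -0.004, 0.0]
contact_force: [-10.0, -0.8, 6.9]
opening: 0.01
finger_force: 4.8
```

Emit:
{"fn": "step_arm", "kwargs": {"series": [[0.8,0,0,0,0,0,1],[0,0,0,0,0,0,1],[0,0,0,0,0,0,1],[0,0,0,0,0,0,1],[0,0,0,0,0,0,1],[0,0,0,0,0,0,1]]}}

```text
clock: 6.6
tool_pos: [0.5354, -0.0301, 0.1065]
eef_rot: [1.0, 0.029, -0.004, 0.0]
contact_force: [-9.0, -1.4, 7.6]
opening: 0.005
finger_force: 5.3
```

Emit:
{"fn": "step_arm", "kwargs": {"series": [[-3,0,0,0,0,0,1],[-3,0,0,0,0,0,1],[-6,0,0,0,0,0,1],[-15,0,0,0,0,0,1],[-15,0,0,0,0,0,1],[0,0,40,0,0,0,1],[0,0,40,0,0,0,1],[0,0,40,0,0,0,1],[0,0,40,0,0,0,1],[0,0,28,0,0,0,1],[0,0,0,0,0,0,1],[0,0,0,0,0,0,1]]}}

```text
clock: 7.8
tool_pos: [0.4987, -0.0292, 0.2952]
eef_rot: [1.0, 0.029, 0.002, -0.0]
contact_force: [-0.9, -0.2, -0.2]
opening: 0.003
finger_force: 0.0
```

Run:
```python
from h import *
im,dp,p,C=snap("wrist")
hsv=cv2.cvtColor(im,cv2.COLOR_BGR2HSV)
b=(hsv[...,0]>100)&(hsv[...,0]<130)&(hsv[...,1]>150);b[:100]=0;b[260:]=0
ys,xs=np.where(b)
R=np.array([ray(u,ys[xs==u].max()+.5,C,.131) for u in range(xs.min()+5,xs.max()-4,5)])
print("pad front",np.polyfit(R[:,1],R[:,0],1),R.mean(0))
w=(im.min(2)>200);w[:80]=0;w[170:]=0
e=np.array([ray(u,np.where(w[:,u])[0].max()+.5,C,.14) for u in range(180,395,15) if w[:,u].any()]);print("edge",np.polyfit(e[:,1],e[:,0],1))
print(r.get_state()["tool_pos"],r.get_state()["contact_force"])
```

```text
pad front [-0.03095198  0.54456441] [ 0.54541381 -0.02744266  0.131     ]
edge [-0.0994002   0.56022812]
[ 0.49782659 -0.02930712  0.29427417] [ 0.92444724 -0.71131741  0.17550064]
```

The pad moved 4.4 mm and turned 0.031 rad. I need an accurate box yaw to be sure the door is really home.

Run:
```python
from h import *
im,dp,p,C=snap("wrist");cv2.imwrite("pics/w2.png",im)
g=cv2.GaussianBlur(im,(3,3),0).min(2).astype(int)
def fit(P,ax):
    P=np.array(P);o=1-ax
    for _ in range(4):
        f=np.polyfit(P[:,o],P[:,ax],1);d=abs(np.polyval(f,P[:,o])-P[:,ax]);P=P[d<=max(.0015,np.percentile(d,80))]
    return f.round(4),len(P)
near=[];px=[]
for u in range(175,395,4):
    c=g[90:175,u];d=c[3:]-c[:-3];k=d.argmin();near.append(ray(u,90+k+1.5,C,.14));px.append(90+k+1.5)
print("near",fit(near,0),px[::6])
L=[];Rr=[]
for v in range(10,120,4):
    d=g[v,3:]-g[v,:-3]
    k=100+d[100:220].argmax();L.append(ray(k+1.5,v,C,.14))
    k=370+d[370:450].argmin();Rr.append(ray(k+1.5,v,C,.14))
print("left",fit(L,1),"right",fit(Rr,1))
cv2.imwrite("pics/w2c.png",cv2.resize(im[60:200,130:430],(800,373),interpolation=cv2.INTER_CUBIC))
# pad top edges front and back
```

```text
near (array([-0.0485,  0.5571]), 55) [np.float64(148.5), np.float64(149.5), np.float64(149.5), np.float64(150.5), np.float64(150.5), np.float64(150.5), np.float64(151.5), np.float64(151.5), np.float64(151.5), np.float64(151.5)]
left (array([0.0475, 0.0912]), 28) right (array([ 0.0489, -0.1103]), 28)
```

View pics/w2c.png

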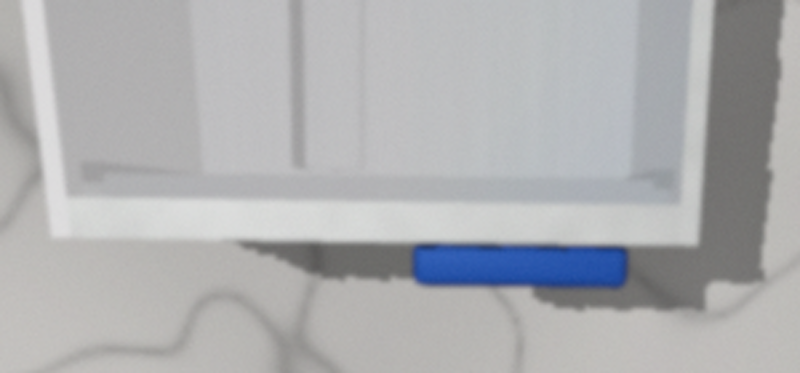

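The box yaw is 0.0485, and the crop shows the pad parallel to the near edge to within a pixel. The home position and the roughly 6 N/mm stiffness both fit a shut door and a working spring. Next I'll get sub-pixel pad slopes and refine the crank.

Run:
```python
from h import *
C=r.get_calibration("wrist");im=cv2.imread("pics/w2.png").astype(float)
s=im[...,0]-im[...,2]; 
m=s>50;m[:140]=0;m[220:]=0;ys,xs=np.where(m);F=[];B=[]
for u in range(xs.min()+5,xs.max()-4,2):
    c=s[:,u];v=ys[xs==u];h=c[v.min()+3:v.max()-2].mean()/2
    k=v.max()-3
    while c[k+1]>h:k+=1
    F.append(ray(u,k+(c[k]-h)/(c[k]-c[k+1]),C,.131))
    k=v.min()+3
    while c[k-1]>h:k-=1
    B.append(ray(u,k-(c[k]-h)/(c[k]-c[k-1]),C,.131))
for P in(F,B):P=np.array(P);print(np.polyfit(P[:,1],P[:,0],1).round(4),P.mean(0).round(4))
T=r.get_calibration("top");A=ray(328,184.8,T,.171)[:2];K=ray(317.6,200.7,T,.21)[:2]
print(A,K,np.linalg.norm(K-A),np.arctan2(*(K-A)[::-1]),np.round(r.get_state()["q"],2))
z=np.load("top0.npz");p=z["p"][170:212,308:346].reshape(-1,3)
k=p[(p[:,2]>.2)&(p[:,2]<.22)];a=p[(p[:,2]>.164)&(p[:,2]<.178)];print("knob",np.median(k,0),(k.min(0)+k.max(0))/2,a[:,:2].mean(0))
a=a[:,:2];d=np.linalg.svd(a-a.mean(0))[2][0];print("arm dir",np.arctan2(d[1],d[0]))
```

```text
[-0.0437  0.5434] [ 0.5447 -0.028   0.131 ]
[-0.0485  0.5551] [ 0.5564 -0.0273  0.131 ]
[0.68108604 0.01284487] [0.631266   0.03880761] 0.05617917803952742 2.661183803414962 [ 0.05  0.45 -0.12  1.87  0.07  0.83 -1.62]
knob [0.63103384 0.03910933 0.20831538] [0.63148878 0.03908516 0.20753769] [0.66751226 0.02015754]
arm dir 2.7105400210495376
```

The pad slopes (-0.044 and -0.049) match the box yaw, so the inner door is shut. The knob is at (0.631, 0.039), the axis at (0.681, 0.013), and the angle is 2.67 rad. I'll go over the knob with the fingers open.

Emit:
{"fn": "step_arm", "kwargs": {"force": 12, "series": [[15,7,0,0,0,0.05,0],[15,7,0,0,0,0.05,0],[15,7,0,0,0,0.05,0],[15,8,0,0,0,0.05,0],[15,8,0,0,0,0.05,0],[15,8,0,0,0,0.05,0],[15,8,0,0,0,0.05,0],[15,8,0,0,0,0.05,0],[13,7,0,0,0,0.05,0],[0,0,0,0,0,0,0],[0,0,0,0,0,0,0]]}}

```text
clock: 9.0
tool_pos: [0.6299, 0.0382, 0.2932]
eef_rot: [0.968, 0.251, -0.001, -0.0]
contact_force: [0.4, 0.0, 0.1]
opening: 0.977
finger_force: 0.0
```

Emit:
{"fn": "step_arm", "kwargs": {"series": [[1,1,-30,0,0,0,0],[0,0,-30,0,0,0,0],[0,0,-30,0,0,0,0],[0,0,-23,0,0,0,0],[0,0,0,0,0,0,0],[0,0,0,0,0,0,0.7],[0,0,0,0,0,0,1],[0,0,0,0,0,0,1],[0,0,0,0,0,0,1],[0,0,0,0,0,0,1],[0,0,0,0,0,0,1]]}}

```text
clock: 10.1
tool_pos: [0.6319, 0.0393, 0.1821]
eef_rot: [0.968, 0.251, 0.0, 0.0]
contact_force: [-0.2, 0.8, -0.1]
opening: 0.482
finger_force: 0.0
```

Emit:
{"fn": "step_arm", "kwargs": {"series": [[0,0,0,0,0,0,1],[0,0,0,0,0,0,1],[0,0,0,0,0,0,1],[0,0,0,0,0,0,1],[0,0,0,0,0,0,1]]}}

```text
clock: 10.6
tool_pos: [0.6337, 0.0358, 0.1817]
eef_rot: [0.968, 0.25, 0.001, 0.002]
contact_force: [4.0, -5.1, -3.1]
opening: 0.173
finger_force: 12.0
```

```bash
python3 -c "
import numpy as np
A=np.array([681,13]);K=np.array([631.5,39.5]);R=56.;t0=np.arctan2(*(K-A)[::-1]);print(t0)
t=np.linspace(t0,t0+2.0,21);P=A+R*np.c_[np.cos(t),np.sin(t)];print(np.diff(P,axis=0).round(1).tolist(),P[-1])"
```

```text
2.6500638252248128
[[-2.4, -5.1], [-1.9, -5.3], [-1.3, -5.4], [-0.8, -5.5], [-0.2, -5.6], [0.3, -5.6], [0.9, -5.5], [1.4, -5.4], [2.0, -5.2], [2.5, -5.0], [3.0, -4.7], [3.4, -4.4], [3.9, -4.1], [4.2, -3.7], [4.6, -3.2], [4.9, -2.7], [5.1, -2.2], [5.3, -1.7], [5.5, -1.2], [5.6, -0.6]] [677.51205045 -42.8912713 ]
```

The knob is gripped, with the fingers at 15 mm. Now the first third of the arc.

Emit:
{"fn": "step_arm", "kwargs": {"series": [[0,-6,0,0,0,0,1],[-1,-6,0,0,0,0,1],[-1,-5.5,0,0,0,0,1],[-0.8,-5.5,0,0,0,0,1],[-0.2,-5.6,0,0,0,0,1],[0.3,-5.6,0,0,0,0,1],[0,0,0,0,0,0,1]]}}

```text
clock: 11.3
tool_pos: [0.6249, 0.0058, 0.1815]
eef_rot: [0.968, 0.252, -0.004, -0.001]
contact_force: [-6.9, 1.7, 5.5]
opening: 0.176
finger_force: 12.0
```

Run:
```python
from h import *
im=snap("top")[0];b=snap("side")[0]
cv2.imwrite("pics/t3.png",np.hstack([cv2.resize(x,(400,400),interpolation=cv2.INTER_CUBIC) for x in(im[130:260,265:395],b[165:285,230:350])]))
s=r.get_state();print(s["tool_pos"],s["contact_force"])
```

```text
[0.62487353 0.00576969 0.18150989] [-8.10863709  2.05051898  5.72090377]
```

View pics/t3.png

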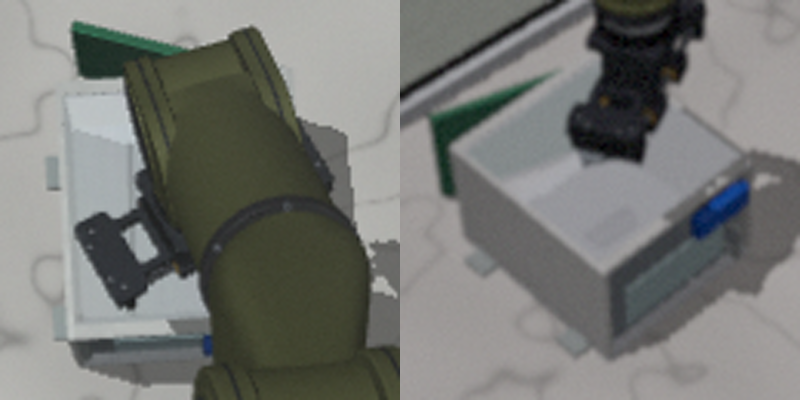

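The green outer door is opening (top view at (75–185, 25–75)) and the pad is still flush. I'll continue the arc with a small outward correction.

Emit:
{"fn": "step_arm", "kwargs": {"series": [[-1.5,-5.5,0,0,0,0,1],[-1,-5.4,0,0,0,0,1],[0.7,-5.3,0,0,0,0,1],[2,-5.1,0,0,0,0,1],[2.5,-4.9,0,0,0,0,1],[3,-4.6,0,0,0,0,1],[0,0,0,0,0,0,1]]}}

```text
clock: 12.1
tool_pos: [0.6333, -0.0288, 0.1815]
eef_rot: [0.968, 0.25, -0.002, 0.001]
contact_force: [-4.6, -1.6, 2.7]
opening: 0.159
finger_force: 12.3
```

The opening is dropping and the radius is about 61, so the knob is drifting towards the pad edge. I'll regrip with a shift along the pads.

Emit:
{"fn": "step_arm", "kwargs": {"series": [[0,0,0,0,0,0,0.5],[0,0,0,0,0,0,0.5],[0,0,0,0,0,0,0.5],[0,0,0,0,0,0,0.5]]}}

```text
clock: 12.5
tool_pos: [0.6352, -0.0255, 0.1818]
eef_rot: [0.968, 0.251, 0.001, 0.0]
contact_force: [0.4, 0.1, -0.3]
opening: 0.493
finger_force: 0.0
```

Run:
```python
from h import *
im,dp,p,C=snap("wrist");s=r.get_state();print(s["tool_pos"],s["contact_force"],s["opening"])
cv2.imwrite("pics/w4.png",im)
```

```text
[ 0.63514305 -0.02552671  0.18182803] [-0.36736926  0.08655346  0.49255581] 0.49838317761986617
```

View pics/w4.png

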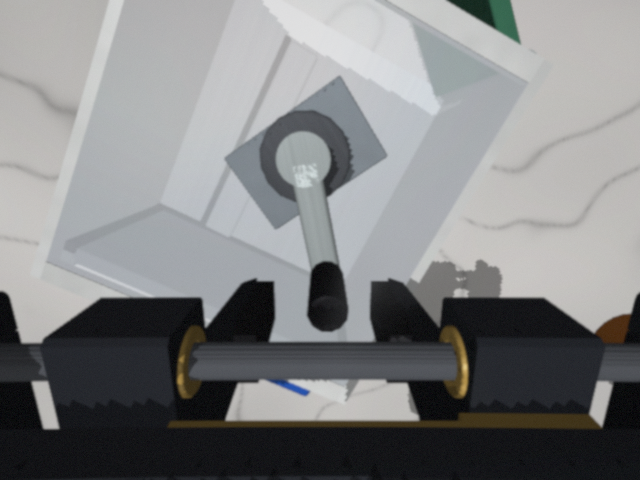

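The knob's top is at (327,313), centred between the fingers, and the hub is at (303,158). I'll cast those to points.

Run:
```python
from h import *
C=r.get_calibration("wrist");A=ray(303,158,C,.171)[:2];K=ray(327,313,C,.21)[:2]
print(A,K,np.linalg.norm(K-A));t=np.arctan2(*(K-A)[::-1])%(2*np.pi);print(t)
R=55
for a in np.arange(t,4.8,.1):print(round(a,2),((A+R*np.array([np.cos(a),np.sin(a)]))*1000).round(1))
```

```text
[0.68553543 0.01226359] [ 0.64316945 -0.02294789] 0.055088332302526445
3.835026894912281
3.84 [-41612.5 -35142.8]
3.94 [-37891.6 -39189.9]
4.04 [-33785.1 -42845.3]
4.14 [-29334.3 -46072.5]
4.24 [-24583.5 -48839.3]
4.34 [-19580.3 -51117.9]
4.44 [-14374.5 -52885.7]
4.54 [ -9018.3 -54124.9]
4.64 [ -3565.1 -54823.2]
4.74 [  1930.5 -54973.6]
```

Emit:
{"fn": "step_arm", "kwargs": {"series": [[4,1,0,0,0,0,0.5],[4,1.5,0,0,0,0,0.5],[0,0,0,0,0,0,0.5],[0,0,0,0,0,0,1],[0,0,0,0,0,0,1],[0,0,0,0,0,0,1],[0,0,0,0,0,0,1],[0,0,0,0,0,0,1],[0,0,0,0,0,0,1]]}}

```text
clock: 13.45
tool_pos: [0.6427, -0.0234, 0.1818]
eef_rot: [0.968, 0.251, -0.0, 0.0]
contact_force: [-0.9, 0.1, 1.0]
opening: 0.177
finger_force: 12.0
```

Emit:
{"fn": "step_arm", "kwargs": {"series": [[3.7,-4,0,0,0,0.04,1],[4.1,-3.7,0,0,0,0.04,1],[4.5,-3.2,0,0,0,0.04,1],[4.8,-2.8,0,0,0,0.04,1],[5,-2.3,0,0,0,0.04,1],[0,0,0,0,0,0,1]]}}

```text
clock: 14.05
tool_pos: [0.6641, -0.0389, 0.1816]
eef_rot: [0.938, 0.347, -0.001, -0.001]
contact_force: [-2.9, 0.4, 2.6]
opening: 0.179
finger_force: 12.0
```

Emit:
{"fn": "step_arm", "kwargs": {"series": [[5.2,-1.8,0,0,0,0.04,1],[5.3,-1.2,0,0,0,0.04,1],[5.4,-0.7,0,0,0,0,1],[3,0,0,0,0,0,1],[0,0,0,0,0,0,1],[0,0,0,0,0,0,1]]}}

```text
clock: 14.65
tool_pos: [0.6829, -0.0426, 0.1816]
eef_rot: [0.923, 0.384, -0.001, -0.0]
contact_force: [-5.2, 0.9, 1.8]
opening: 0.173
finger_force: 12.0
```

Emit:
{"fn": "step_arm", "kwargs": {"series": [[2,0,0,0,0,0,1],[2,0,0,0,0,0,1],[0,0,0,0,0,0,1],[0,0,0,0,0,0,1]]}}

```text
clock: 15.05
tool_pos: [0.6831, -0.0426, 0.1814]
eef_rot: [0.923, 0.384, -0.005, -0.002]
contact_force: [-14.0, 1.9, 9.7]
opening: 0.178
finger_force: 12.0
```

The crank is at its stop: 14 N and no further motion. I'll back off the preload, open and lift clear.

Emit:
{"fn": "step_arm", "kwargs": {"series": [[-3,0,0,0,0,0,1],[0,0,0,0,0,0,1],[0,0,0,0,0,0,0.5],[0,0,0,0,0,0,0.5],[0,0,0,0,0,0,0.5],[0,0,0,0,0,0,0.5],[0,0,20,0,0,0,0.5],[0,0,30,0,0,0,0.5],[0,0,40,0,0,0,0.5],[0,0,40,0,0,0,0.5],[-40,0,0,0,0,0,0.5],[-40,0,0,0,0,0,0.5],[-40,0,0,0,0,0,0.5],[-40,0,0,0,0,0,0.5],[-40,0,0,0,0,0,0.5],[-40,0,0,0,0,0,0.5],[0,0,0,0,0,0,0.5],[0,0,0,0,0,0,0.5]]}}

```text
clock: 16.85
tool_pos: [0.4452, -0.0431, 0.3124]
eef_rot: [0.923, 0.384, 0.001, 0.001]
contact_force: [1.9, -0.5, 0.4]
opening: 0.503
finger_force: 0.0
```

Run:
```python
from h import *
im,_,p,C=snap("top");cv2.imwrite("pics/t5.png",cv2.resize(im[90:270,230:430],(800,600),interpolation=cv2.INTER_CUBIC)[:, :])
s=r.get_state();print(s["clock"],s["tool_pos"],s["contact_force"])
hsv=cv2.cvtColor(im,cv2.COLOR_BGR2HSV);m=(abs(hsv[...,0].astype(int)-75)<20)&(hsv[...,1]>120);m[:60]=0;m[260:]=0;m[:,:200]=0;m[:,450:]=0
q=p[m];q=q[(q[:,2]>.09)&(q[:,2]<.16)];d=np.linalg.svd(q[:,:2]-q[:,:2].mean(0))[2][0];print(len(q),"door dir",np.arctan2(d[1],d[0]),"rel to box y",(np.arctan2(d[1],d[0])-(np.pi/2+.0485))%np.pi)
```

```text
16.9 [ 0.44630292 -0.04291301  0.31233906] [ 0.13342748 -0.38602734  0.11066237]
29 door dir -2.6782147544763517 rel to box y 1.9856742259083378
```

View pics/t5.png

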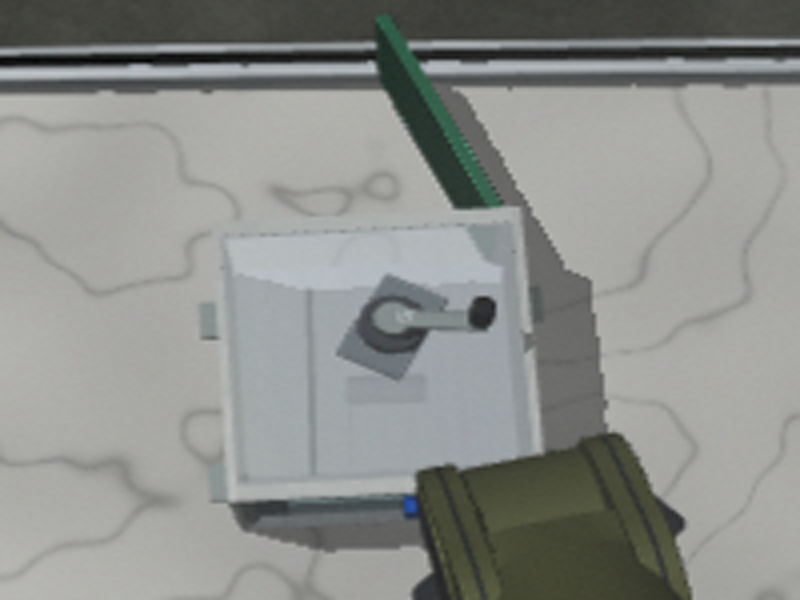

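The crank now points to -y and the outer door stands at about 1.16–1.2 rad. The pad is still flush and the arm is clear, so I'm handing in.

```bash
python3 -c "
from plant import r
print(r.finish_job())"
```

```text
the job is handed in; nothing more can be done
None
```

I felt the inner door shut, with a push of about 10 N on the pad for over a second, cranked the outer door fully open to its stop, and handed the job in with the arm clear; no verdict came back.

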